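# Lift the slide rack out of its staining dish and hold it level

### The arm

A 6-joint arm with a two-finger parallel gripper is mounted at the origin on the work surface. World frame = base frame: x ahead of the robot, y to its left, z up, the work surface at z = 0. Lengths are in mm, angles in rad, forces in N, time in s.
With the tool pointing down it reaches from about 350 to 875 mm from the base axis. Payload 4.2 kg.
Tool frame: the origin (TCP) lies where the fingers leave the gripper's body, on its centre line; the fingertips stand ahead of it and the grasp point (between the pads) lies 54 mm ahead of it (arm.nose_length is the z of the fingertips in the tool frame, in mm); z points along the fingers, x is the direction in which the jaws open and shut, and the axes are right-handed (so a half turn about z gives the same grasp; the last joint's range is limited). The gripper opens to 85 mm and grips with 20 to 120 N. Pads are 22 mm wide; open, the fingers measure 114 mm over their backs; the gripper's body (76 mm by 85 mm) begins 54 mm behind the grasp point. The pads swing forward as they close: fully open they stand 13 mm farther back than shut.
Start: joints at [-0.972, 0.385, 0.008, 0, -1.194, -0.259], TCP at [208.326, -589.236, 303.912] pointing down, gripper open.
Joint ranges: [-3.14, 3.14], [-1.21, 2.06], [-1.07, 1.41], [-3.16, 2.05], [-2.99, -0.16], [-3.1, 3.1]. Speed limits (rad/s): [2.79, 2.79, 3.14, 3.14, 3.14, 3.14].

### API

Orientations are given as a unit quaternion [x, y, z, w].
In Python, from bench import arm, imaging, job_done gives the robot as it stands.
- The arm moves only by the shell command python3 -m crank 'ROWS' [OPENING]. ROWS is a JSON object of lists of equal length, an entry for each row: "delta_pos": the shift along the tool's x, y, z in m, a list of three; "twist": the turn about the tool's z in rad. In form: {"delta_pos": [[tx, ty, tz], ...], "twist": [twist, ...]}. A call has 1 to 8 rows; each row shifts and turns the commanded pose from where the row before left it, along the tool's axes as they then stand; what a row does not reach is not made up. A row lasts 1/12 s, in which the tool goes at most 41.7 mm and 7.16 degrees, less where a joint would pass 70% of its speed; a pose out of reach is approached as far as the arm can. A call is refused whole if a number of a shift passes 0.0417 or a number of a turn 0.125, either way. A call with a gripper value outside its range is refused whole. OPENING is the opening, from 0 (shut) to 1 (fully open), set as the call begins (- or left out, the last holds). The fingers move at their own pace and stop on an object; the grip force is fixed at half the most. Time passes only in rows, so rows that do not move let the fingers close. It gives the time, the measured TCP pose, the force and the opening at its end, in the units of the state.
- arm.read_state(): the state, without advancing time (a new reading comes with each control period).
- imaging.get_image(name): name is "side" or "top" or "wrist"; returns (picture, depth): 480x640x3 uint8, blue, green, red; 480x640 float32, mm along the optical axis (not along the pixel's ray), 0 where there is no reading.
- imaging.camera_model(name): a dict with "vfov" (degrees; the focal length in pixels is half the picture's height over the tangent of half this angle, whatever the lens; pixels are square), "cx", "cy" (the principal point, pixels), "T" (4x4, takes a point from camera to world coordinates); the wrist camera has in their place "hand_eye" (4x4, takes a point from camera to tool coordinates, whose origin is the TCP and whose axes are the tool frame's). Camera axes: x right, y up, looking along -z (the intrinsics and any distortion apply to the point x, -y, -z); pixel columns grow to the right and rows downward; lengths in mm; the calibration is good to about 2 mm. A picture is of the moment at which its call begins: read the wrist's pose just before it. camera_model takes no time and is no camera call.
- job_done(): hands the job in, once; it reports no verdict.
The state is a dict: "clock": time; "joints": joint angles; "joint_vel": joint speeds; "joint_efforts": joint torques, N m; "position": TCP position; "ee_rot": TCP orientation; "contact_force": force on the tool from outside, world axes, zero at the start; "wrist_torque": the same for the moment, N m; "gripper_width": finger opening in mm.
Only numpy, scipy, OpenCV 4.12 (cv2) and the standard library are available. Lean on these libraries where they do the work, as an engineer would, in place of code of your own. Each camera call takes 0.05 s, during which the arm holds its last target.

### The job

The slides in the lidded glass staining dish are dry: take the lid off and set it down gently, flat and right way up, on a clear bit of the desk. Then lift the slide rack up out of the dish and hold it steady and level a few centimetres above the rim, directly over the dish, for three seconds so that I can look the slides over. Finish still holding the rack up there; leave the dish standing where it is and do not disturb the other things on the desk.

Things in the scene. Friction and masses are not known exactly. Their poses are not given: they have to be found in the camera images.
- dish: Clear glass staining dish, rectangular and open-topped, outside 128 x 104 x 78 mm high (its own x, y, z), walls and floor 4 mm, 0.75 kg, loose on the desk. Origin: centre of its underside. It stands left or right on the desk at any yaw; the lid is on it and the loaded rack stands inside.
- dish_rim (a point): Centre of that dish's mouth at rim height, 78 mm above the desk; axes as the dish's.
- lid: Clear glass lid: plate 136 x 112 x 6 mm, under it a locating lip 116 x 92 x 4 mm that drops into the dish with 2 mm play each side, on top a central round knob 30 mm high. About 0.28 kg. Origin: centre of the lip's underside, on which it stands on the desk (origin then at height 0, knob top at 40 mm). Own x: long side, parallel to the dish's. Raising it 4 mm frees the lip.
- lid_knob (a point): Centre of the straight side of the lid's glass knob, 32 mm above the lid's origin; z axis up out of the lid. The knob is 26 mm across; its straight side runs from 9 mm below to 4 mm above this point, and the plate is 22 mm below it.
- rack: Stainless slide rack, 104 x 84 mm, standing in the dish, long side (own x) along the dish's, 3 to 10 mm from the walls. Six glass slides stand on edge across it in the half towards +x; their tops are 31 mm above its underside. A fixed wire bail joins the end plates over the middle. About 0.26 kg, centre of mass within 6 mm of the middle, towards +x. Origin: centre of its underside, z up.
- rack_grip (a point): Centre of the rack's handle: a grey plastic sleeve 60 mm long along the rack's x, 10 mm wide along its y, 13 mm high, 60 mm above the rack's underside (while in the dish: 64 mm above the desk, 14 mm below the rim). Nothing lies beside it across the rack up to the dish walls, and the slides' tops are 29 mm below its centre.
- spare_dish: Bystander: a like glass dish without a lid, on the other side of the desk, at any yaw. Origin: centre of its underside. Midway between the two dishes (0.46 m or more apart) there is clear desk for the lid, from 0.46 to 0.66 m ahead of the robot.
- spare_rack: Bystander: a like rack without slides, standing in the spare dish. Origin: centre of its underside.
- dropper_bottle: Bystander: amber dropper bottle, 38 mm across, 98 mm high. Origin: centre of its underside.
- coplin_jar: Bystander: round glass jar with white cap, 54 mm across, 97 mm high. Origin: centre of its underside.
- slide_box: Bystander: flat grey box with clear lid, 103 x 85 x 34 mm. Origin: centre of its underside.
- coverslip_box: Bystander: small clear box with white lid, 56 x 31 x 22 mm. Origin: centre of its underside.
- petri_dish: Bystander: glass petri dish, 96 mm across, 17 mm high. Origin: centre of its underside.
- forceps: Bystander: steel forceps lying flat, 130 mm long along their x, 9 mm high. Origin: about their middle, on the desk.
Mind the look-alikes: they are no part of the job. Leave any red or turquoise look-alike of the lid alone.

How it is judged:
By the outcome, as a careful person would: the job done as asked, in the order asked, and still so for the second after the job is handed in, while the arm keeps its last pose, push and grip.
It also fails if it takes over 64 s, if anything falls off the work surface, if the arm or the gripper's body presses on something with over 40 N, if the wrist force passes 120 N, or if a joint passes its speed limit or range.

## Working session

There is one attempt and no reset: what is moved stays moved. The work goes in short steps, Python scripts to look and compute and a shell command to move; the robot and the scene stay as the last step left them, time stands still between calls to the robot, and variables do not carry over. Pictures are saved under pics/ and viewed, and the job is handed in when it is done.

```bash
ls; mkdir -p pics; python3 - <<'E'
from bench import arm, imaging
import cv2,numpy as np
s=arm.read_state(); print(s); print(arm.nose_length)
for n in ["top","side"]:
    p,d=imaging.get_image(n); cv2.imwrite(f"pics/{n}0.png",p); np.save(f"pics/{n}0.npy",d); print(n,imaging.camera_model(n))
print(imaging.camera_model("wrist"))
E
```

```text
pics
{'clock': 0.0, 'joints': array([-9.72374869e-01,  3.85564743e-01,  6.57572504e-03, -5.19114606e-04,
       -1.19400638e+00, -2.58618286e-01]), 'joint_vel': array([-9.58137861e-04,  9.28707796e-04,  6.64696300e-05,  5.47290666e-04,
       -2.23508444e-05, -7.38415027e-05]), 'joint_efforts': array([ 5.87542927e-04, -3.92287838e+01,  1.88400203e+01,  4.18596178e+00,
       -4.61930176e-03, -1.92305708e-05]), 'position': array([ 208.19844973, -588.8289422 ,  302.7938799 ]), 'ee_rot': array([ 5.77441866e-01,  8.16431029e-01,  6.10167900e-04, -9.45977393e-04]), 'contact_force': array([-0.23273045,  0.17515999,  0.24628827]), 'wrist_torque': array([-0.00967184, -0.02411649, -0.03037639]), 'gripper_width': 85.5742273754892}
72.6
top {'vfov': 57.367007636116185, 'cx': 321.5077137609495, 'cy': 247.21459081551347, 'T': array([[ 3.18948326e-02,  9.76167297e-01, -2.14662825e-01,
         2.61729535e+02],
       [-9.99476553e-01,  3.23140097e-02, -1.55712998e-03,
         6.13186127e+01],
       [ 5.41659725e-03,  2.14600125e-01,  9.76686975e-01,
         1.28380111e+03],
       [ 0.00000000e
[... 229 characters left out ...]
6133e+01],
       [-5.01238821e-01, -5.80194576e-01,  6.41976556e-01,
         1.02627728e+03],
       [ 4.11433197e-03,  7.40298031e-01,  6.72266240e-01,
         1.07902098e+03],
       [ 0.00000000e+00,  0.00000000e+00,  0.00000000e+00,
         1.00000000e+00]])}
{'vfov': 67.98598160590225, 'cx': 310.8768634453851, 'cy': 236.55401183348286, 'hand_eye': array([[ 9.99999122e-01, -3.75579502e-04,  1.27057220e-03,
         8.63738263e-01],
       [-6.80722674e-06, -9.60423914e-01, -2.78542466e-01,
        -7.06207788e+01],
       [ 1.32490277e-03,  2.78542213e-01, -9.60423074e-01,
        -7.06328797e+01],
       [ 0.00000000e+00,  0.00000000e+00,  0.00000000e+00,
         1.00000000e+00]])}
```

View pics/top0.png

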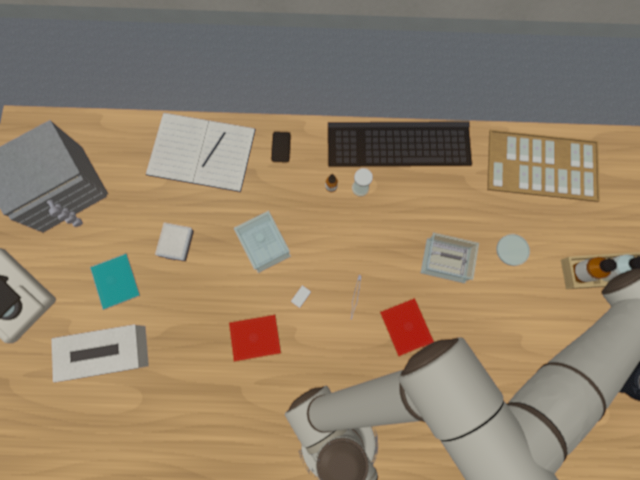

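View pics/side0.png

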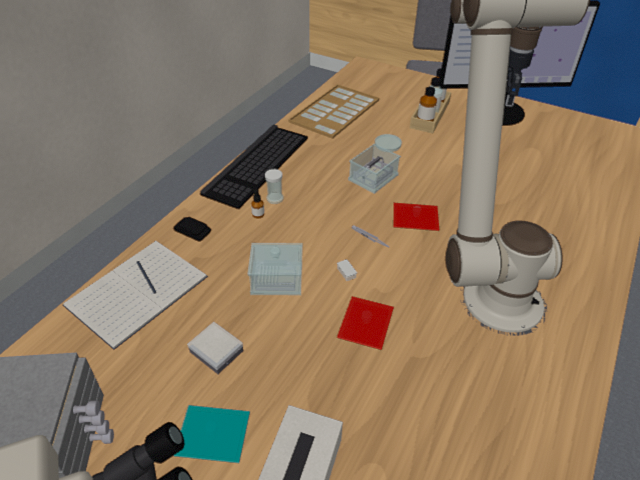

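The top view shows the lidded dish at about (262,241) and the spare dish at (451,257). The forceps are at (356,293) and the coverslip box at (301,296). Next I'll measure the lid corners.

```bash
cat > h.py <<'E'
import numpy as np,cv2
from bench import arm,imaging
from scipy.spatial.transform import Rotation as R
def camT(n,s=None):
    m=imaging.camera_model(n)
    if n!="wrist": return m,m["T"]
    T=np.eye(4);T[:3,:3]=R.from_quat(s["ee_rot"]).as_matrix();T[:3,3]=s["position"]
    return m,T@m["hand_eye"]
def ray(n,u,v,s=None):
    m,T=camT(n,s);f=240/np.tan(np.radians(m["vfov"]/2))
    d=np.array([(u-m["cx"])/f,-(v-m["cy"])/f,-1.]);return T[:3,3],T[:3,:3]@d
def plane(n,u,v,z,s=None):
    o,d=ray(n,u,v,s);return o+d*(z-o[2])/d[2]
def proj(n,P,s=None):
    m,T=camT(n,s);f=240/np.tan(np.radians(m["vfov"]/2))
    c=np.linalg.inv(T)@np.append(P,1);return m["cx"]+f*c[0]/-c[2],m["cy"]-f*c[1]/-c[2]
def two(n1,p1,n2,p2,s=None):
    o1,d1=ray(n1,*p1,s=s);o2,d2=ray(n2,*p2,s=s)
    a=np.linalg.lstsq(np.c_[d1,-d2],o2-o1,rcond=None)[0];A=o1+a[0]*d1;B=o2+a[1]*d2
    return (A+B)/2,np.linalg.norm(A-B)
E
python3 - <<'E'
from h import *
t=cv2.imread("pics/top0.png");s=cv2.imread("pics/side0.png")
a=cv2.resize(t[200:280,222:302],(400,400),interpolation=cv2.INTER_CUBIC)
b=cv2.resize(s[230:310,235:315],(400,400),interpolation=cv2.INTER_CUBIC)
cv2.imwrite("pics/c1.png",np.hstack([a,b]))
for nm,u,v in [("dish",262,241),("spare",451,257)]: print(nm,plane("top",u,v,84))
for nm,u,v in [("forc",356,293),("cov",301,296),("bottle",331,188),("jar",361,192),("mid",356,250)]: print(nm,plane("top",u,v,0))
E
```

```text
dish [537.75479772 230.75081558  84.        ]
spare [ 509.43746302 -298.9160996    84.        ]
forc [409.93075971 -42.04253924   0.        ]
cov [395.91953878 118.64394841   0.        ]
bottle [732.00819613  40.03700401   0.        ]
jar [722.13332914 -52.77505922   0.        ]
mid [538.77531723 -40.10703177   0.        ]
```

View pics/c1.png

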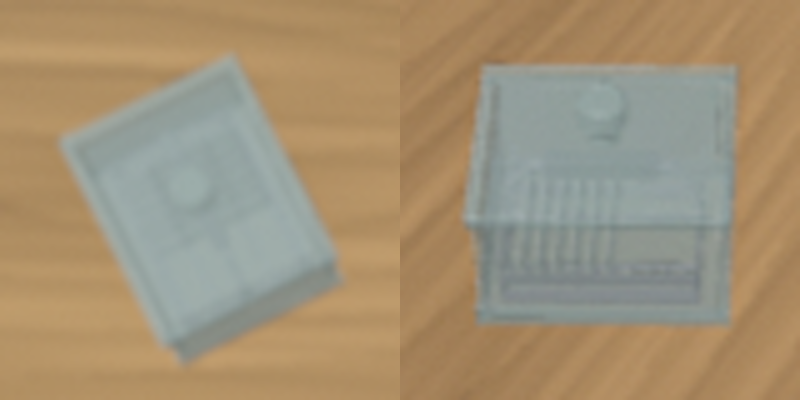

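The crops show the lid's plate corners and the round knob clearly. In top-crop pixels the corners are (235,55), (60,140), (338,260) and (167,347), and the knob top is at (190,186). In the side crop the knob is at (602,105).

```bash
python3 - <<'E'
from h import *
C=[(235,55),(60,140),(167,347),(338,260)]
P=np.array([plane("top",222+u/5-.4,200+v/5-.4,84)[:2] for u,v in C]);print(P.round(1))
for i in range(4):
    e=P[(i+1)%4]-P[i];print(np.linalg.norm(e).round(1),np.degrees(np.arctan2(e[1],e[0])).round(1))
print("ctr",P.mean(0))
C=[(482,66),(737,66),(733,225),(466,222)]
P=np.array([plane("side",235+(u-400)/5-.4,230+v/5-.4,84)[:2] for u,v in C]);print(P.round(1))
for i in range(4):
    e=P[(i+1)%4]-P[i];print(np.linalg.norm(e).round(1),np.degrees(np.arctan2(e[1],e[0])).round(1))
print("ctr",P.mean(0))
print(two("top",(222+190/5-.4,200+186/5-.4),"side",(235+202/5-.4,230+105/5-.4)))
E
```

```text
[[627.3 217.4]
 [573.9 313.2]
 [457.6 245.2]
 [509.9 153. ]]
109.7 119.1
134.7 -149.7
106.0 -60.5
133.8 28.7
ctr [542.17884517 232.22618257]
[[631.6 217.8]
 [514.8 149.5]
 [457.5 248.4]
 [573.8 313.9]]
135.3 -149.7
114.3 120.1
133.5 29.4
112.2 -59.0
ctr [544.42911894 232.37958054]
(array([542.98672365, 234.06262551, 113.13341162]), np.float64(0.6827874588915497))
```

```bash
cat >> h.py <<'E'
def plan(xyz,jawyaw):
    s=arm.read_state();M=R.from_quat(s["ee_rot"]).as_matrix()
    y=np.degrees(np.arctan2(M[1,0],M[0,0]));
    print("clock",s["clock"],"pos",s["position"].round(1),"tool x yaw",y.round(2),"tilt z",M[:,2].round(4),"w",round(s["gripper_width"],1),"F",s["contact_force"].round(1),"j6",s["joints"][5].round(2))
    dy=(jawyaw-y+90)%180-90
    print("twist needed (about tool z) deg",-dy,"rad",-np.radians(dy))
    print("delta now tool (mm)",(M.T@(np.array(xyz)-s["position"])).round(1))
    M2=R.from_euler("z",dy,degrees=True).as_matrix()@M
    print("delta after twist",(M2.T@(np.array(xyz)-s["position"])).round(1))
E
python3 -c "
from h import *
plan([543,232.5,260],119.8)"
```

```text
clock 0.1 pos [ 208.2 -588.9  302.9] tool x yaw 109.46 tilt z [-7.0e-04  1.8e-03 -1.0e+00] w 85.7 F [-0.  -0.2  0.3] j6 -0.26
twist needed (about tool z) deg -10.342317786872272 rad -0.18050749766849433
delta now tool (mm) [662.9 589.3  44.2]
delta after twist [546.3 698.7  44. ]
```

```bash
python3 -m crank '{"delta_pos":[[0,0,0],[0,0,0],[0.01,0.0125,0],[0.0195,0.025,0],[0.0195,0.025,0],[0.0195,0.025,0],[0.0195,0.025,0],[0.0195,0.025,0]],"twist":[-0.09,-0.09,0,0,0,0,0,0]}' 1
python3 -m crank '{"delta_pos":[[0.0195,0.025,0],[0.0195,0.025,0],[0.0195,0.025,0],[0.0195,0.025,0],[0.0195,0.025,0],[0.0195,0.025,0],[0.0195,0.025,0],[0.0195,0.025,0]],"twist":[0,0,0,0,0,0,0,0]}'
python3 -c "
from h import *
plan([543,232.5,260],119.8)"
```

```text
clock: 0.77
position: [274.3, -426.1, 303.4]
ee_rot: [0.502, 0.865, 0.0, -0.0]
contact_force: [0.9, 0.3, -0.5]
gripper_width: 85.2
clock: 1.43
position: [370.3, -191.4, 303.7]
ee_rot: [0.502, 0.865, 0.0, -0.0]
contact_force: [0.4, -1.1, 0.3]
gripper_width: 85.4
clock 1.4333 pos [ 370.3 -191.4  303.7] tool x yaw 119.77 tilt z [-3.e-04  2.e-04 -1.e+00] w 85.4 F [ 0.4 -1.1  0.3] j6 -0.97
twist needed (about tool z) deg -0.025631779177217595 rad -0.00044735893978657015
delta now tool (mm) [282.1 360.4  43.8]
delta after twist [282.  360.5  43.8]
```

```bash
python3 -m crank '{"delta_pos":[[0.0195,0.025,0],[0.0195,0.025,0],[0.0195,0.025,0],[0.0195,0.025,0],[0.0195,0.025,0],[0.0195,0.025,0],[0.0195,0.025,0],[0.0195,0.025,0]],"twist":[0,0,0,0,0,0,0,0]}'
python3 -m crank '{"delta_pos":[[0.0195,0.025,0],[0.0195,0.025,0],[0.0195,0.025,0],[0.0195,0.025,0],[0.0145,0.02,0],[0.008,0.01,0],[0,0,0],[0,0,0]],"twist":[0,0,0,0,0,0,0,0]}'
python3 - <<'E'
from h import *
plan([543,232.5,260],119.8)
s=arm.read_state()
p,d=imaging.get_image("wrist");cv2.imwrite("pics/w1.png",p)
print([proj("wrist",P,s) for P in ([543,233,84],[543,233,114])])
E
```

```text
clock: 2.1
position: [466.5, 43.4, 303.7]
ee_rot: [0.501, 0.865, -0.0, -0.0]
contact_force: [0.3, -0.2, 0.5]
gripper_width: 85.7
clock: 2.77
position: [529.0, 193.6, 303.2]
ee_rot: [0.501, 0.865, -0.001, -0.001]
contact_force: [0.1, -1.5, -0.1]
gripper_width: 85.2
clock 2.7667 pos [529.  193.6 303.2] tool x yaw 119.81 tilt z [-1.7e-03 -9.0e-04 -1.0e+00] w 85.2 F [ 0.1 -1.5 -0.1] j6 -1.69
twist needed (about tool z) deg 0.009001286893052907 rad 0.00015710209320038394
delta now tool (mm) [26.8 31.6 43.1]
delta after twist [26.8 31.6 43.1]
[(np.float64(341.92045847263057), np.float64(257.3985822327475)), (np.float64(345.0802910301772), np.float64(270.1773018176598))]
```

View pics/w1.png

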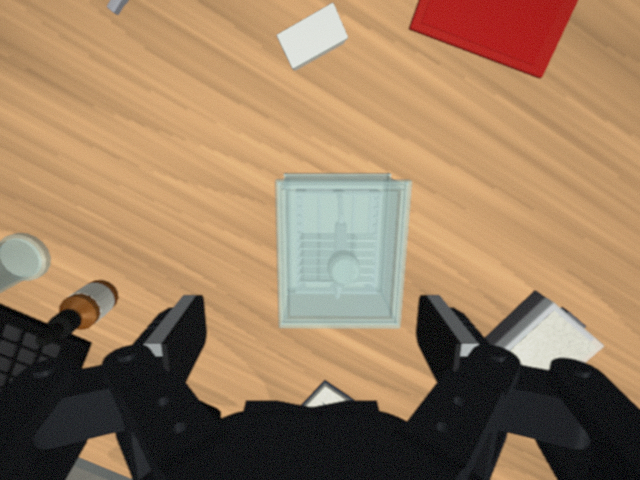

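The wrist view shows the lid nicely aligned with the image, with the knob at about (343,268). The calibrated prediction was (345,270). Now I'll measure the knob and lid corners here.

```bash
python3 - <<'E'
from h import *
s=arm.read_state()
print(s["position"],plane("wrist",343,268,114,s))
P=np.array([plane("wrist",u,v,84,s)[:2] for u,v in [(276,181),(411,181),(400,327),(280,327)]]);print(P.mean(0),P.round(1))
p=cv2.imread("pics/w1.png");cv2.imwrite("pics/w1c.png",cv2.resize(p[160:340,260:430],None,fx=3.3,fy=3.3,interpolation=cv2.INTER_CUBIC))
E
```

```text
[528.81874914 192.96384265 303.44509494] [542.25989329 230.10724299 114.        ]
[543.89580939 232.69622584] [[513.4 152. ]
 [459.  247.1]
 [574.3 313.5]
 [628.9 218.2]]
```

View pics/w1c.png

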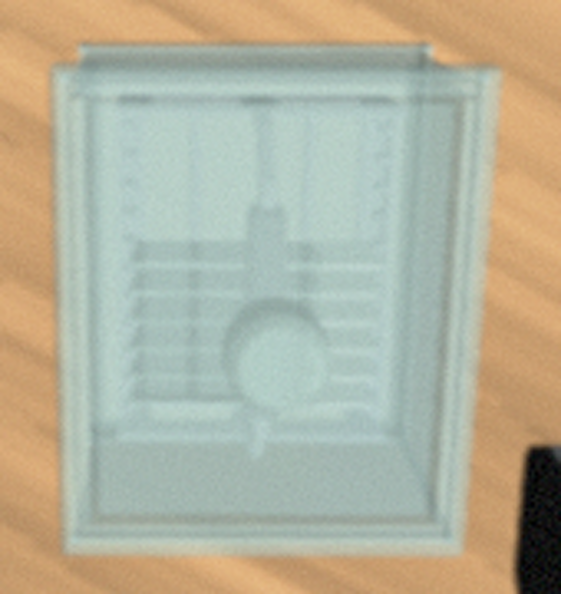

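```bash
python3 -c "
from h import *
plan([543.3,232.5,190],119.8)"
```

```text
clock 2.8167 pos [528.8 193.  303.4] tool x yaw 119.77 tilt z [-1.4e-03 -8.0e-04 -1.0e+00] w 85.4 F [ 0.6 -0.4  0.9] j6 -1.69
twist needed (about tool z) deg -0.033447692600034884 rad -0.0005837723630655516
delta now tool (mm) [ 27.1  32.4 113.4]
delta after twist [ 27.1  32.4 113.4]
```

```bash
python3 -m crank '{"delta_pos":[[0.008,0.01,0.0],[0.009,0.012,0.01],[0.010,0.0104,0.02],[0,0,0.025],[0,0,0.025],[0,0,0.02],[0,0,0.013],[0,0,0]],"twist":[0,0,0,0,0,0,0,0]}' 1
python3 -m crank '{"delta_pos":[[0,0,0]],"twist":[0]}'
python3 - <<'E'
from h import *
plan([543.3,232.5,161],119.8)
s=arm.read_state()
p,d=imaging.get_image("wrist");cv2.imwrite("pics/w2.png",p)
print([proj("wrist",P,s) for P in ([543.3,232.5,84],[543.3,232.5,114])])
E
```

```text
clock: 3.48
position: [542.6, 231.7, 187.8]
ee_rot: [0.502, 0.865, -0.003, -0.002]
contact_force: [0.4, 0.9, -0.6]
gripper_width: 85.4
clock: 3.57
position: [544.2, 232.6, 190.9]
ee_rot: [0.502, 0.865, -0.0, -0.0]
contact_force: [0.2, 0.1, 0.7]
gripper_width: 85.2
clock 3.5667 pos [544.2 232.6 190.9] tool x yaw 119.75 tilt z [-5.e-04 -8.e-04 -1.e+00] w 85.2 F [0.2 0.1 0.7] j6 -1.73
twist needed (about tool z) deg -0.048682532342027685 rad -0.0008496704775770094
delta now tool (mm) [ 0.3 -0.8 29.9]
delta after twist [ 0.3 -0.8 29.9]
[(np.float64(310.39275326096833), np.float64(269.48231373034014)), (np.float64(310.167570144826), np.float64(293.7614101661149))]
```

View pics/w2.png

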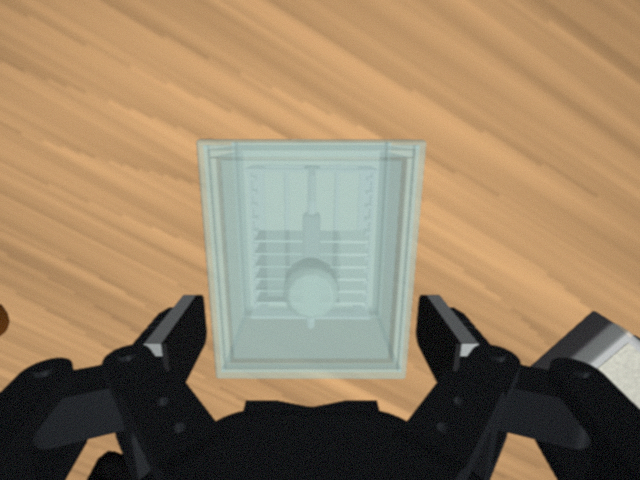

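The knob is centred between the fingers at (312,293), against a prediction of (310,294). Now I'll go down and close.

```bash
python3 -m crank '{"delta_pos":[[0,0,0.007],[0.0005,-0.0005,0.008],[0,0,0.007],[0,0,0.004],[0,0,0.002],[0,0,0.001],[0,0,0],[0,0,0]],"twist":[0,0,0,0,0,0,0,0]}' 1
python3 -m crank '{"delta_pos":[[0,0,0],[0,0,0],[0,0,0],[0,0,0],[0,0,0],[0,0,0]],"twist":[0,0,0,0,0,0]}' 0
python3 - <<'E'
from h import *
plan([543.3,232.5,161],119.8)
p,d=imaging.get_image("wrist");cv2.imwrite("pics/w3.png",p)
E
```

```text
clock: 4.28
position: [543.6, 233.5, 162.1]
ee_rot: [0.502, 0.865, 0.0, 0.0]
contact_force: [0.1, 1.0, -0.7]
gripper_width: 85.8
clock: 4.78
position: [543.6, 233.4, 162.4]
ee_rot: [0.502, 0.865, 0.0, 0.0]
contact_force: [0.3, -1.2, 1.7]
gripper_width: 23.6
clock 4.7833 pos [543.6 233.4 162.4] tool x yaw 119.79 tilt z [ 5.e-04  1.e-04 -1.e+00] w 23.6 F [ 0.3 -1.2  1.7] j6 -1.73
twist needed (about tool z) deg -0.005220586507562075 rad -9.111642344215005e-05
delta now tool (mm) [-0.6 -0.7  1.4]
delta after twist [-0.6 -0.7  1.4]
```

View pics/w3.png

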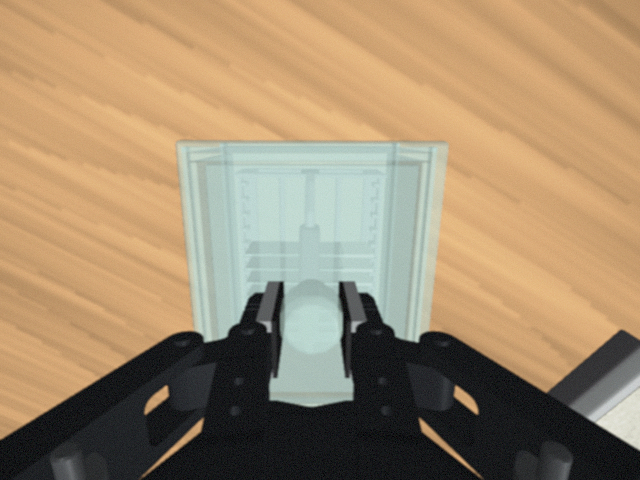

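The jaws are on both sides of the knob at (310,318). The width reads 23.6 rather than 26, so I'll check that it has settled.

```bash
python3 -m crank '{"delta_pos":[[0,0,0],[0,0,0],[0,0,0]],"twist":[0,0,0]}' 
python3 - <<'E'
from h import *
p=cv2.imread("pics/w3.png");cv2.imwrite("pics/w3c.png",cv2.resize(p[260:420,220:400],None,fx=4,fy=4,interpolation=cv2.INTER_CUBIC)[:600])
E
```

```text
clock: 5.08
position: [543.6, 233.4, 162.4]
ee_rot: [0.502, 0.865, 0.0, 0.0]
contact_force: [-1.5, -0.9, 4.3]
gripper_width: 23.7
```

View pics/w3c.png

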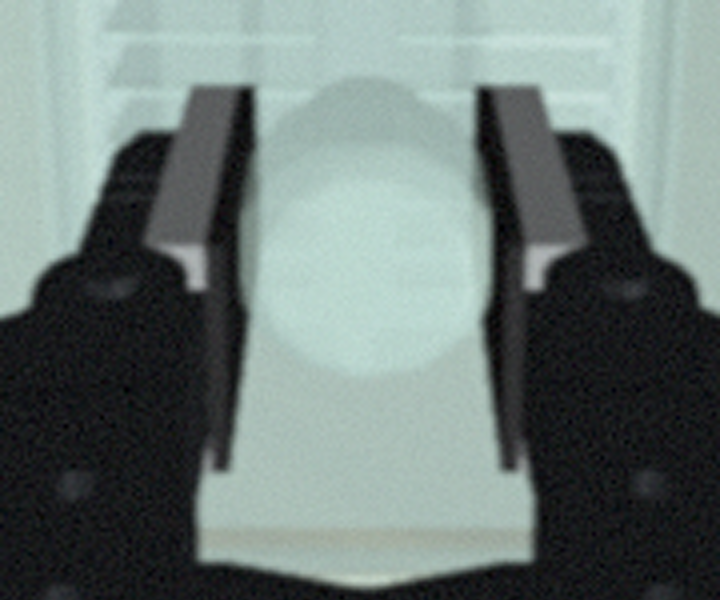

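```bash
python3 -m crank '{"delta_pos":[[0,0,-0.001],[0,0,-0.002],[0,0,-0.002],[0,0,-0.003],[0,0,-0.004],[0,0,-0.004],[0,0,-0.003],[0,0,0]],"twist":[0,0,0,0,0,0,0,0]}' 
python3 - <<'E'
from h import *
plan([543.3,232.5,161],119.8)
p,d=imaging.get_image("wrist");cv2.imwrite("pics/w4.png",p)
p,d=imaging.get_image("side");cv2.imwrite("pics/s4.png",cv2.resize(p[150:330,180:380],None,fx=3,fy=3,interpolation=cv2.INTER_CUBIC))
E
```

```text
clock: 5.75
position: [543.8, 233.6, 181.9]
ee_rot: [0.502, 0.865, 0.001, 0.0]
contact_force: [0.2, -0.1, -3.3]
gripper_width: 23.7
clock 5.75 pos [543.8 233.6 181.9] tool x yaw 119.79 tilt z [ 0.0015  0.0011 -1.    ] w 23.7 F [ 0.2 -0.1 -3.3] j6 -1.73
twist needed (about tool z) deg -0.014060794872563065 rad -0.000245407165973762
delta now tool (mm) [-0.7 -1.  20.9]
delta after twist [-0.7 -1.  20.9]
```

View pics/w4.png

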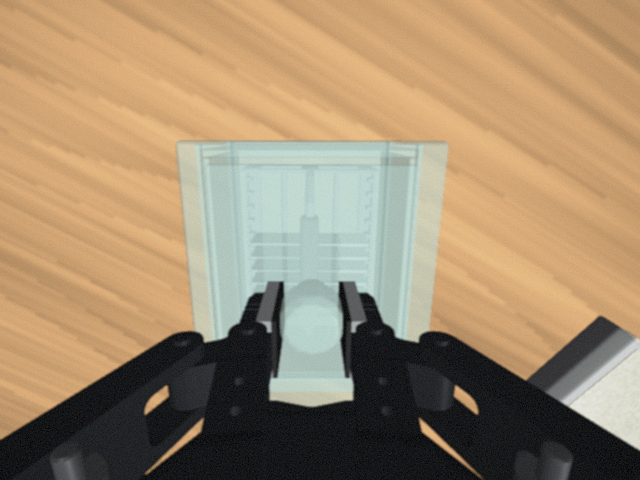

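View pics/s4.png

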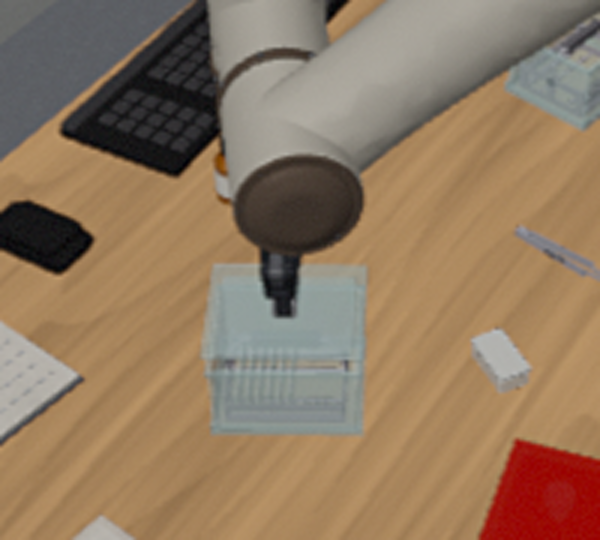

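```bash
python3 -m crank '{"delta_pos":[[0,0,-0.008],[0,0,-0.012],[0,0,-0.013],[0,0,-0.012],[0,0,-0.010],[0,0,-0.005],[0,0,0]],"twist":[0,0,0,0,0.05,0.1,0.1]}' 
python3 -m crank '{"delta_pos":[[0,0,0],[0,0,0],[0,0,0],[0,0,0]],"twist":[0.1,0.1,0.072,0]}' 
python3 - <<'E'
from h import *
plan([570,-33,200],90)
E
```

```text
clock: 6.43
position: [544.0, 233.7, 243.1]
ee_rot: [0.607, 0.794, 0.002, 0.001]
contact_force: [-0.5, -0.1, -3.0]
gripper_width: 23.5
clock: 6.77
position: [543.3, 233.3, 241.2]
ee_rot: [0.708, 0.706, -0.0, -0.0]
contact_force: [0.1, -0.3, -2.6]
gripper_width: 23.3
clock 6.7667 pos [543.3 233.3 241.2] tool x yaw 89.81 tilt z [-1.e-04  0.e+00 -1.e+00] w 23.3 F [ 0.1 -0.3 -2.6] j6 -2.25
twist needed (about tool z) deg -0.1921502393142447 rad -0.003353654334528621
delta now tool (mm) [-266.2   27.6   41.2]
delta after twist [-266.3   26.7   41.2]
```

```bash
python3 -m crank '{"delta_pos":[[-0.006,0,0],[-0.014,0.002,0],[-0.022,0.002,0],[-0.024,0.0025,0],[-0.024,0.0025,0],[-0.024,0.0025,0],[-0.024,0.0025,0],[-0.024,0.0025,0]],"twist":[0,0,0,0,0,0,0,0]}' 
python3 -m crank '{"delta_pos":[[-0.024,0.0025,0],[-0.024,0.0025,0],[-0.022,0.002,0],[-0.018,0.002,0],[-0.010,0.001,0],[-0.006,0.001,0],[0,0,0],[0,0,0]],"twist":[0,0,0,0,0,0,0,0]}' 
python3 - <<'E'
from h import *
plan([570,-33,120],90)
s=arm.read_state()
for n in ("wrist","top"):
    p,d=imaging.get_image(n);cv2.imwrite(f"pics/{n}5.png",p)
E
```

```text
clock: 7.43
position: [559.2, 69.0, 241.1]
ee_rot: [0.708, 0.707, -0.0, -0.0]
contact_force: [0.6, 0.1, -3.0]
gripper_width: 23.8
clock: 8.1
position: [570.2, -32.7, 240.9]
ee_rot: [0.708, 0.706, 0.0, -0.0]
contact_force: [0.2, 0.4, -3.8]
gripper_width: 23.4
clock 8.1 pos [570.2 -32.7 240.9] tool x yaw 89.87 tilt z [ 0.e+00  2.e-04 -1.e+00] w 23.4 F [ 0.2  0.4 -3.8] j6 -1.8
twist needed (about tool z) deg -0.12850151642008711 rad -0.002242774555336077
delta now tool (mm) [ -0.3  -0.2 120.9]
delta after twist [ -0.3  -0.2 120.9]
```

View pics/wrist5.png

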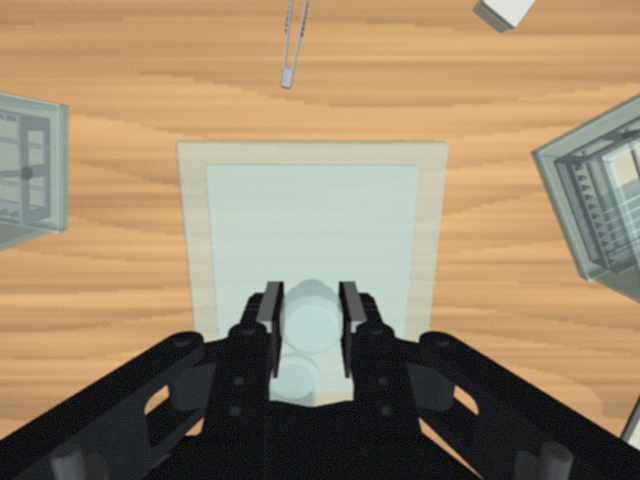

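View pics/top5.png

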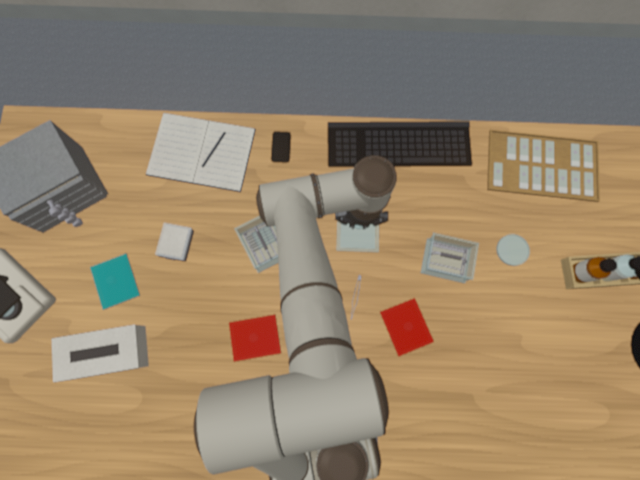

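The lid hangs level over bare desk. The forceps tip is at (287,85). A round shape seen through the glass at (292,375) may be the jar cap, so I'll locate both.

```bash
python3 - <<'E'
from h import *
s=arm.read_state()
print("forceps tip",plane("wrist",287,88,5,s),"jar?",plane("wrist",292,375,97,s),plane("wrist",292,375,0,s))
t=cv2.imread("pics/top0.png")
print("jar cap top cam",plane("top",363,176,97),"bottle",plane("top",331,178,98))
E
```

```text
forceps tip [464.68604796 -50.44740616   5.        ] jar? [663.76685972 -44.87289417  97.        ] [738.0670872  -51.03837632   0.        ]
jar cap top cam [735.96931196 -49.29344712  97.        ] bottle [726.35445429  42.48613608  98.        ]
```

```bash
python3 -m crank '{"delta_pos":[[0,0,0.008],[0,0,0.016],[0,0,0.022],[0,0,0.022],[0,0,0.022],[0,0,0.020],[0,0,0.014],[0,0,0.008]],"twist":[0,0,0,0,0,0,0,0]}' 
python3 -m crank '{"delta_pos":[[0,0,0.006],[0,0,0.004],[0,0,0.002],[0,0,0],[0,0,0]],"twist":[0,0,0,0,0]}' 
```

```text
clock: 8.87
position: [569.2, -32.1, 106.3]
ee_rot: [0.708, 0.707, -0.002, -0.001]
contact_force: [0.5, 0.6, -2.9]
gripper_width: 23.6
clock: 9.28
position: [570.8, -32.6, 97.6]
ee_rot: [0.708, 0.706, 0.001, 0.0]
contact_force: [-0.0, -0.0, -3.0]
gripper_width: 23.7
```

```bash
python3 -m crank '{"delta_pos":[[0,0,0.002],[0,0,0.002],[0,0,0.002],[0,0,0.001],[0,0,0.0],[0,0,0]],"twist":[0,0,0,0,0,0]}' 
python3 -m crank '{"delta_pos":[[0,0,0.0005],[0,0,0.0005],[0,0,0]],"twist":[0,0,0]}' 
python3 -m crank '{"delta_pos":[[0,0,0.0005],[0,0,0]],"twist":[0,0]}' 
```

```text
clock: 9.78
position: [570.3, -32.8, 89.8]
ee_rot: [0.708, 0.706, -0.0, -0.0]
contact_force: [0.4, -0.5, -3.2]
gripper_width: 23.9
clock: 10.03
position: [570.3, -32.7, 88.8]
ee_rot: [0.708, 0.706, -0.0, -0.0]
contact_force: [-0.1, 0.1, -2.5]
gripper_width: 23.5
clock: 10.2
position: [570.4, -32.7, 88.4]
ee_rot: [0.708, 0.706, 0.0, 0.0]
contact_force: [-0.1, -0.0, -2.7]
gripper_width: 23.5
```

```bash
python3 -m crank '{"delta_pos":[[0,0,0.0005],[0,0,0]],"twist":[0,0]}' 
python3 -m crank '{"delta_pos":[[0,0,0.0005],[0,0,0]],"twist":[0,0]}' 
```

```text
clock: 10.37
position: [570.4, -32.7, 88.4]
ee_rot: [0.708, 0.706, 0.0, 0.0]
contact_force: [-1.7, -0.2, 1.1]
gripper_width: 23.4
clock: 10.53
position: [570.4, -32.7, 88.4]
ee_rot: [0.708, 0.706, 0.0, 0.0]
contact_force: [-2.8, -0.1, 5.2]
gripper_width: 23.7
```

The lid is in contact at exactly the expected height. I'll ease off half a millimetre and release.

```bash
python3 -m crank '{"delta_pos":[[0,0,-0.0005]],"twist":[0]}' 
python3 -m crank '{"delta_pos":[[0,0,0],[0,0,0],[0,0,0],[0,0,0],[0,0,0]],"twist":[0,0,0,0,0]}' 0.5
python3 -m crank '{"delta_pos":[[0,0,-0.003],[0,0,-0.008],[0,0,-0.015],[0,0,-0.022],[0,0,-0.024],[0,0,-0.024],[0,0,-0.024],[0,0,-0.02]],"twist":[0,0,0,0,0,0,0,0]}' 
python3 - <<'E'
from h import *
plan([543.6,232.9,250],119.8)
p,d=imaging.get_image("wrist");cv2.imwrite("pics/w6.png",p)
E
```

```text
clock: 10.62
position: [570.4, -32.7, 88.4]
ee_rot: [0.708, 0.706, 0.0, 0.0]
contact_force: [-1.2, 0.6, -1.5]
gripper_width: 23.7
clock: 11.03
position: [570.5, -32.7, 87.9]
ee_rot: [0.708, 0.706, 0.0, 0.0]
contact_force: [-0.2, -0.5, 0.3]
gripper_width: 42.9
clock: 11.7
position: [570.6, -32.7, 230.8]
ee_rot: [0.708, 0.706, 0.001, 0.001]
contact_force: [0.5, 0.1, -0.5]
gripper_width: 42.8
clock 11.7 pos [570.6 -32.7 230.8] tool x yaw 89.89 tilt z [ 2.7e-03  2.0e-04 -1.0e+00] w 42.8 F [ 0.5  0.1 -0.5] j6 -1.8
twist needed (about tool z) deg -29.90783825768925 rad -0.5219902497506017
delta now tool (mm) [265.6 -27.4 -19.3]
delta after twist [243.9 108.7 -18.9]
```

View pics/w6.png

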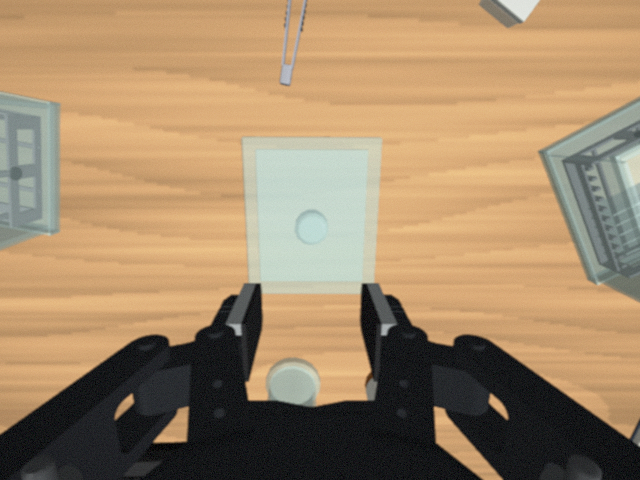

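The lid stands flat on clear desk at (310,215), with the forceps and jar well apart from it. Going back to the dish.

```bash
python3 -m crank '{"delta_pos":[[0.008,-0.001,-0.01],[0.016,-0.0017,-0.01],[0.024,-0.0025,0],[0.024,-0.0025,0],[0.024,-0.0025,0],[0.024,-0.0025,0],[0.024,-0.0025,0],[0.024,-0.0025,0]],"twist":[0,0,0,0,0,0,0,0]}' 
python3 -m crank '{"delta_pos":[[0.024,-0.0025,0],[0.024,-0.0025,0],[0.022,-0.002,0],[0.014,-0.001,0],[0.008,0,0],[0,0,0],[0,0,0],[0,0,0]],"twist":[0,0,0,0,0,-0.12,-0.12,-0.12]}' 
python3 -m crank '{"delta_pos":[[0,0,0],[0,0,0],[0,0,0],[0,0,0]],"twist":[-0.12,-0.042,0,0]}' 
python3 - <<'E'
from h import *
plan([543.6,232.9,250],119.8)
p,d=imaging.get_image("wrist");cv2.imwrite("pics/w7.png",p)
E
```

```text
clock: 12.42
position: [552.2, 136.8, 247.9]
ee_rot: [0.708, 0.706, -0.0, -0.0]
contact_force: [0.1, -0.4, 0.5]
gripper_width: 42.8
clock: 13.08
position: [545.0, 227.1, 247.7]
ee_rot: [0.568, 0.823, -0.0, -0.0]
contact_force: [-0.2, 0.3, -0.2]
gripper_width: 42.9
clock: 13.42
position: [545.2, 226.9, 247.8]
ee_rot: [0.503, 0.865, -0.0, -0.0]
contact_force: [0.8, 0.7, 0.2]
gripper_width: 42.7
clock 13.4167 pos [545.2 226.9 247.8] tool x yaw 119.67 tilt z [-5.e-04 -3.e-04 -1.e+00] w 42.7 F [0.8 0.7 0.2] j6 -1.72
twist needed (about tool z) deg -0.1348821855169291 rad -0.0023541382395562225
delta now tool (mm) [ 6.   1.6 -2.2]
delta after twist [ 6.   1.6 -2.2]
```

View pics/w7.png

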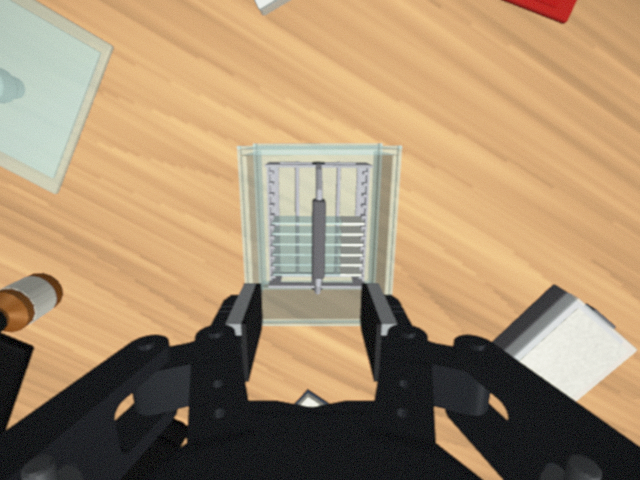

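The open dish is in view, and the grey sleeve runs from about (319,199) to (319,278). I'll mask it to get its centre and yaw.

```bash
python3 - <<'E'
from h import *
s=arm.read_state()
p=cv2.imread("pics/w7.png");g=p.max(2)
m=np.zeros_like(g);m[190:285,300:340]=(g[190:285,300:340]<115)*255
m=cv2.morphologyEx(m,cv2.MORPH_OPEN,np.ones((5,5)))
n,l,st,c=cv2.connectedComponentsWithStats(m);i=1+st[1:,4].argmax();print(st[i],c[i])
ys,xs=np.where(l==i);(cx,cy),sz,a=cv2.minAreaRect(np.c_[xs,ys].astype(np.float32));print(cx,cy,sz,a)
k=np.polyfit(ys,xs,1)
A=plane("wrist",np.polyval(k,ys.min()),ys.min(),70,s);B=plane("wrist",np.polyval(k,ys.max()+1),ys.max()+1,70,s)
print("ends",A,B,np.linalg.norm(A-B),"yaw",np.degrees(np.arctan2((B-A)[1],(B-A)[0])),"ctr",(A+B)/2)
# dish rim inner corners + outer
for u,v in [(238,147),(402,147),(393,324),(245,326)]: print(plane("wrist",u,v,78,s)[:2].round(1))
cv2.imwrite("pics/w7c.png",cv2.resize(p[135:335,230:410],None,fx=3,fy=3,interpolation=cv2.INTER_CUBIC))
plan([*((A+B)/2)[:2],140],120)
E
```

```text
[313 200   5   5  25] [315. 202.]
315.0 202.0 (4.0, 4.0) 90.0
ends [521.43618324 217.3544586   70.        ] [524.5432247  219.13843027  70.        ] 3.5827728856702015 yaw 29.863173030710872 ctr [522.98970397 218.24644444  70.        ]
[514.8 155.2]
[461.5 248.6]
[573.3 315.1]
[630.4 218.6]
clock 13.4667 pos [545.2 227.  247.9] tool x yaw 119.68 tilt z [-3.e-04 -2.e-04 -1.e+00] w 42.4 F [ 0.7 -0.2 -0.4] j6 -1.72
twist needed (about tool z) deg -0.32149859795605096 rad -0.005611209074878601
delta now tool (mm) [  3.4 -23.6 107.9]
delta after twist [  3.6 -23.5 107.9]
```

View pics/w7c.png

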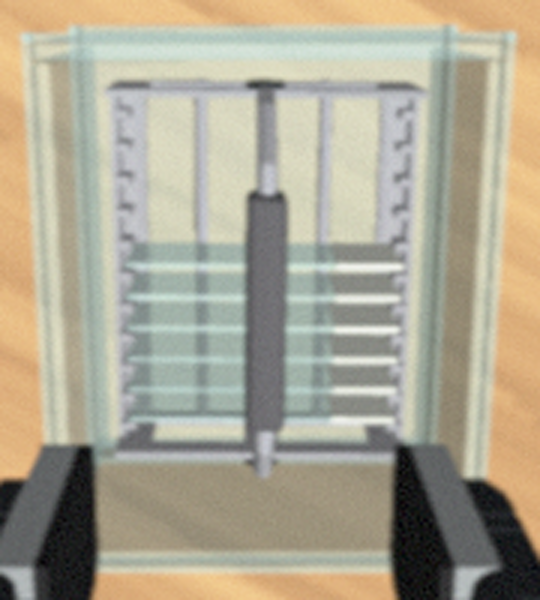

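```bash
python3 - <<'E'
from h import *
s=arm.read_state()
A=plane("wrist",318.7,199,70.5,s);B=plane("wrist",318.3,278.7,70.5,s)
C=(A+B)/2
print("ends",A,B,np.linalg.norm(A-B),"yaw",np.degrees(np.arctan2((B-A)[1],(B-A)[0])),"ctr",C)
plan([C[0]+1,C[1]+.6,150],np.degrees(np.arctan2((B-A)[1],(B-A)[0]))+90)
print("centre gripper vs dish ctr y offset", proj("wrist",[C[0],C[1],70.5],s))
E
```

```text
ends [519.45236621 219.21345565  70.5       ] [571.96540456 249.21991683  70.5       ] 60.481459216394875 yaw 29.744067588021924 ctr [545.70888539 234.21668624  70.5       ]
clock 13.4667 pos [545.2 227.  247.9] tool x yaw 119.68 tilt z [-3.e-04 -2.e-04 -1.e+00] w 42.4 F [ 0.7 -0.2 -0.4] j6 -1.72
twist needed (about tool z) deg -0.06556618597797126 rad -0.0011443458232905368
delta now tool (mm) [ 6.1  5.2 97.9]
delta after twist [ 6.1  5.3 97.9]
centre gripper vs dish ctr y offset (np.float64(318.4935086001705), np.float64(240.14341141601938))
```

```bash
python3 -m crank '{"delta_pos":[[0.003,0.003,0.008],[0.003,0.002,0.014],[0,0,0.02],[0,0,0.02],[0,0,0.016],[0,0,0.010],[0,0,0.003],[0,0,0]],"twist":[0,0,0,0,0,0,0,0]}' 0.5
python3 -m crank '{"delta_pos":[[0,0,0],[0,0,0]],"twist":[0,0]}'
python3 - <<'E'
from h import *
plan([546.7,234.8,118],119.75)
s=arm.read_state()
p,d=imaging.get_image("wrist");cv2.imwrite("pics/w8.png",p)
print([proj("wrist",P,s) for P in ([545.7,234.2,70.5],[519.5,219.2,70.5],[572,249.2,70.5])])
E
```

```text
clock: 14.13
position: [546.4, 234.9, 156.0]
ee_rot: [0.502, 0.865, -0.001, -0.0]
contact_force: [0.4, -0.3, 0.0]
gripper_width: 42.7
clock: 14.3
position: [547.1, 235.5, 158.0]
ee_rot: [0.502, 0.865, 0.001, 0.001]
contact_force: [0.5, 0.2, -0.1]
gripper_width: 42.6
clock 14.3 pos [547.1 235.5 158. ] tool x yaw 119.79 tilt z [ 0.002   0.0012 -1.    ] w 42.6 F [ 0.5  0.2 -0.1] j6 -1.73
twist needed (about tool z) deg 0.04411763409395064 rad 0.0007699979731295441
delta now tool (mm) [-0.4 -0.8 40. ]
delta after twist [-0.4 -0.8 40. ]
[(np.float64(308.7215397674175), np.float64(281.67654491734277)), (np.float64(308.6119676210618), np.float64(220.5572675612155)), (np.float64(308.7225024685414), np.float64(337.17852023592695))]
```

View pics/w8.png

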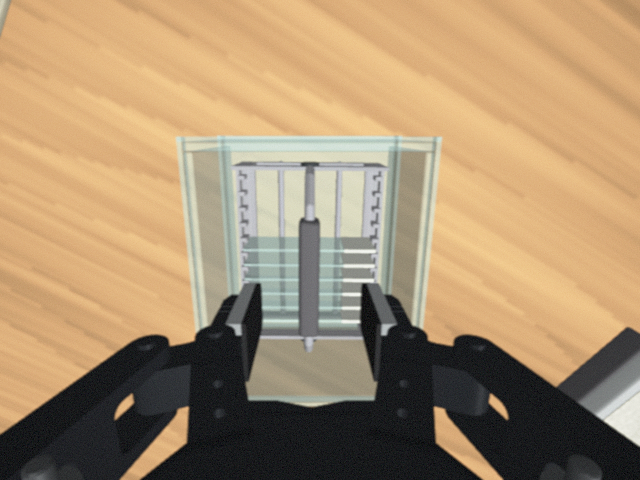

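The sleeve is at x≈310, midway between the pads at 250 and 372, and the prediction agrees. I'll go down 40 mm and close.

```bash
python3 -m crank '{"delta_pos":[[0,0,0.004],[0,0,0.007],[0,0,0.008],[0,0,0.008],[0,0,0.007],[0,0,0.004],[0,0,0.002],[0,0,0]],"twist":[0,0,0,0,0,0,0,0]}'
python3 -m crank '{"delta_pos":[[0,0,0],[0,0,0]],"twist":[0,0]}'
python3 -m crank '{"delta_pos":[[0,0,0],[0,0,0],[0,0,0],[0,0,0],[0,0,0],[0,0,0]],"twist":[0,0,0,0,0,0]}' 0
python3 - <<'E'
from h import *
plan([546.7,234.8,118],119.75)
p,d=imaging.get_image("wrist");cv2.imwrite("pics/w9.png",p)
E
```

```text
clock: 15.02
position: [546.3, 234.9, 116.1]
ee_rot: [0.502, 0.865, -0.001, -0.0]
contact_force: [0.6, 0.5, 0.1]
gripper_width: 43.0
clock: 15.18
position: [546.8, 235.2, 117.3]
ee_rot: [0.502, 0.865, 0.0, 0.0]
contact_force: [0.1, 0.4, 0.5]
gripper_width: 42.6
clock: 15.68
position: [546.7, 235.0, 117.2]
ee_rot: [0.502, 0.865, 0.0, 0.0]
contact_force: [0.0, -0.4, 2.3]
gripper_width: 8.7
clock 15.6833 pos [546.7 235.  117.2] tool x yaw 119.79 tilt z [ 4.e-04  2.e-04 -1.e+00] w 8.7 F [ 0.  -0.4  2.3] j6 -1.73
twist needed (about tool z) deg 0.03761816891740466 rad 0.0006565609061801021
delta now tool (mm) [-0.2 -0.1 -0.8]
delta after twist [-0.2 -0.1 -0.8]
```

View pics/w9.png

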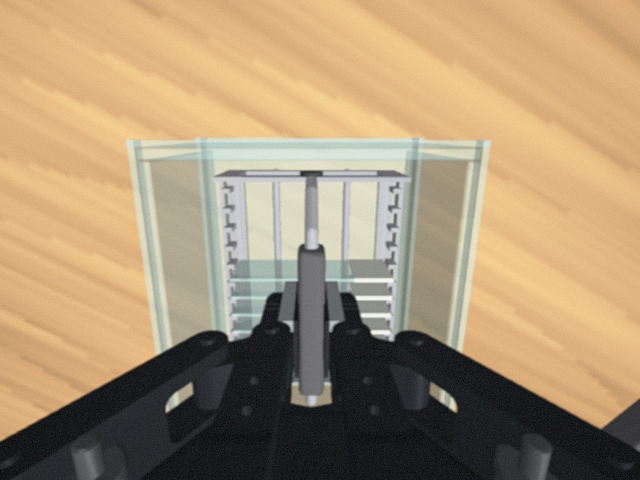

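The pads hold the sleeve squarely at (312,310). Lifting gently and straight up.

```bash
python3 -m crank '{"delta_pos":[[0,0,0],[0,0,-0.001],[0,0,-0.002],[0,0,-0.003],[0,0,-0.004],[0,0,-0.005],[0,0,-0.005],[0,0,-0.005]],"twist":[0,0,0,0,0,0,0,0]}'
python3 -m crank '{"delta_pos":[[0,0,-0.006],[0,0,-0.006],[0,0,-0.006],[0,0,-0.006],[0,0,-0.006],[0,0,-0.005],[0,0,-0.003],[0,0,-0.002]],"twist":[0,0,0,0,0,0,0,0]}'
python3 - <<'E'
from h import *
plan([546.7,234.8,226],119.75)
p,d=imaging.get_image("side");cv2.imwrite("pics/s10.png",cv2.resize(p[150:330,180:380],None,fx=3,fy=3,interpolation=cv2.INTER_CUBIC))
E
```

```text
clock: 16.4
position: [546.6, 235.1, 142.5]
ee_rot: [0.502, 0.865, 0.0, 0.0]
contact_force: [0.2, 1.2, -2.7]
gripper_width: 8.8
clock: 17.07
position: [546.6, 235.1, 182.5]
ee_rot: [0.502, 0.865, 0.0, 0.0]
contact_force: [0.6, -0.0, -3.4]
gripper_width: 8.7
clock 17.0667 pos [546.6 235.1 182.5] tool x yaw 119.78 tilt z [ 6.e-04  4.e-04 -1.e+00] w 8.7 F [ 0.6 -0.  -3.4] j6 -1.73
twist needed (about tool z) deg 0.03429322814579905 rad 0.0005985297422817834
delta now tool (mm) [ -0.3  -0.1 -43.5]
delta after twist [ -0.3  -0.1 -43.5]
```

View pics/s10.png

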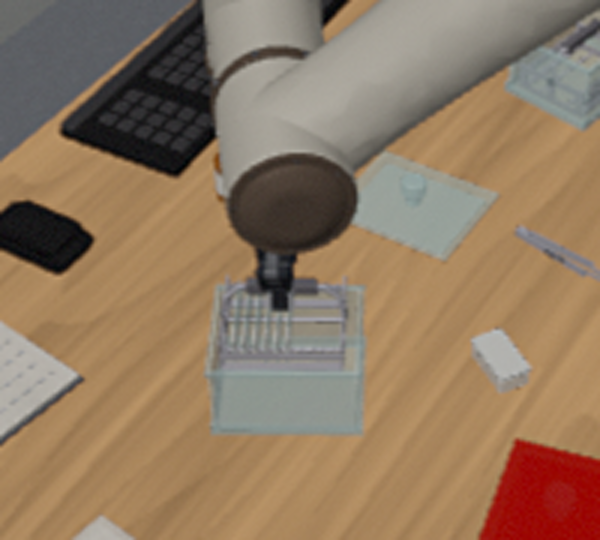

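```bash
python3 -m crank '{"delta_pos":[[0,0,-0.004],[0,0,-0.006],[0,0,-0.008],[0,0,-0.008],[0,0,-0.008],[0,0,-0.006],[0,0,-0.003],[0,0,-0.001]],"twist":[0,0,0,0,0,0,0,0]}'
python3 -m crank '{"delta_pos":[[0,0,0],[0,0,0],[0,0,0],[0,0,0],[0,0,0],[0,0,0]],"twist":[0,0,0,0,0,0]}'
python3 - <<'E'
from h import *
plan([546.7,234.8,226],119.75)
p,d=imaging.get_image("side");cv2.imwrite("pics/s11.png",cv2.resize(p[150:330,180:380],None,fx=3,fy=3,interpolation=cv2.INTER_CUBIC))
p,d=imaging.get_image("wrist");cv2.imwrite("pics/w11.png",p)
p,d=imaging.get_image("top");cv2.imwrite("pics/t11.png",p)
E
```

```text
clock: 17.78
position: [546.8, 235.2, 227.0]
ee_rot: [0.502, 0.865, 0.001, 0.0]
contact_force: [-0.5, -0.3, -3.1]
gripper_width: 8.7
clock: 18.28
position: [546.5, 235.0, 225.7]
ee_rot: [0.502, 0.865, -0.0, -0.0]
contact_force: [1.4, -0.1, -2.2]
gripper_width: 9.0
clock 18.2833 pos [546.5 235.  225.7] tool x yaw 119.78 tilt z [-4.e-04 -3.e-04 -1.e+00] w 9.0 F [ 1.4 -0.1 -2.2] j6 -1.73
twist needed (about tool z) deg 0.029015891614264433 rad 0.0005064228440707268
delta now tool (mm) [-0.3  0.1 -0.3]
delta after twist [-0.3  0.1 -0.3]
```

View pics/s11.png

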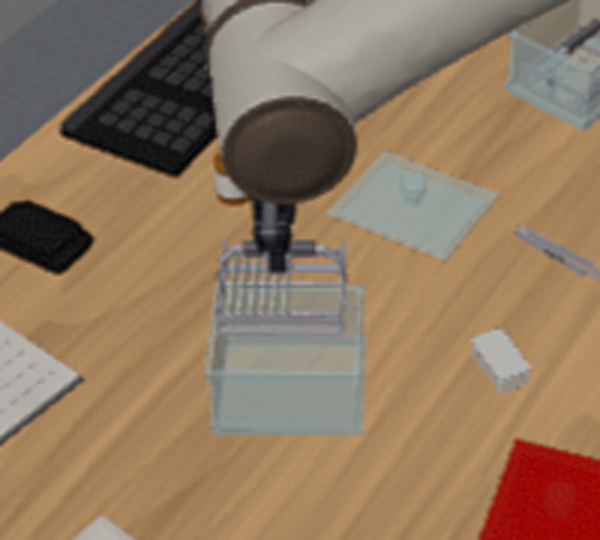

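View pics/w11.png

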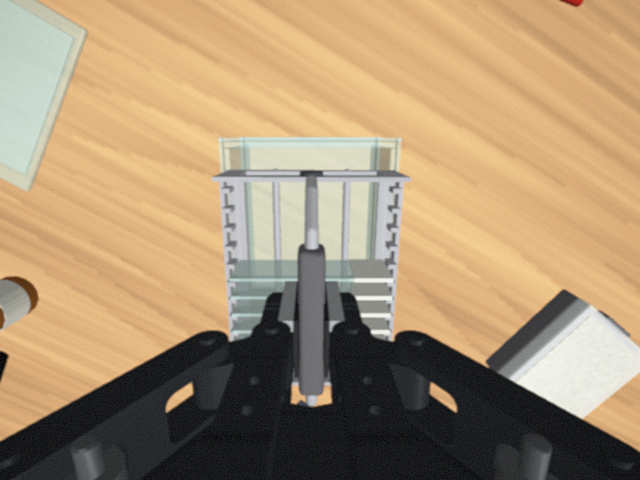

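View pics/t11.png

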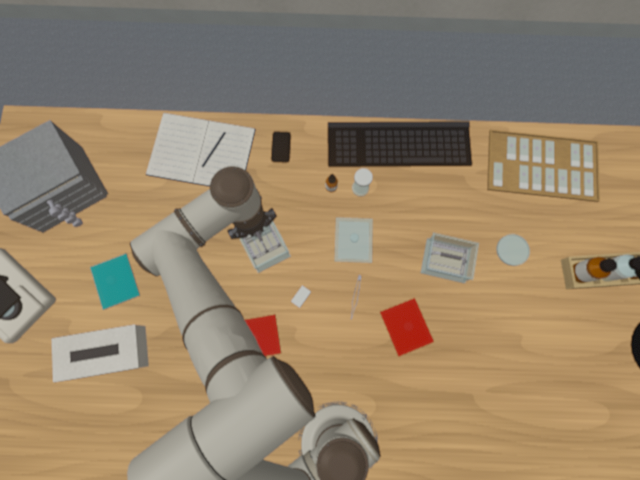

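All views agree. The rack hangs level about 3.5 cm clear of the rim and over the dish, the lid lies flat at (353,239) in the top view, and the other things are unmoved. Now the hold, for 4 s.

```bash
for i in 1; do :; done
python3 -m crank '{"delta_pos":[[0,0,0],[0,0,0],[0,0,0],[0,0,0],[0,0,0],[0,0,0],[0,0,0],[0,0,0]],"twist":[0,0,0,0,0,0,0,0]}'
python3 -m crank '{"delta_pos":[[0,0,0],[0,0,0],[0,0,0],[0,0,0],[0,0,0],[0,0,0],[0,0,0],[0,0,0]],"twist":[0,0,0,0,0,0,0,0]}'
python3 -m crank '{"delta_pos":[[0,0,0],[0,0,0],[0,0,0],[0,0,0],[0,0,0],[0,0,0],[0,0,0],[0,0,0]],"twist":[0,0,0,0,0,0,0,0]}'
python3 -m crank '{"delta_pos":[[0,0,0],[0,0,0],[0,0,0],[0,0,0],[0,0,0],[0,0,0],[0,0,0],[0,0,0]],"twist":[0,0,0,0,0,0,0,0]}'
python3 -m crank '{"delta_pos":[[0,0,0],[0,0,0],[0,0,0],[0,0,0],[0,0,0],[0,0,0],[0,0,0],[0,0,0]],"twist":[0,0,0,0,0,0,0,0]}'
python3 -m crank '{"delta_pos":[[0,0,0],[0,0,0],[0,0,0],[0,0,0],[0,0,0],[0,0,0],[0,0,0],[0,0,0]],"twist":[0,0,0,0,0,0,0,0]}'
python3 - <<'E'
from h import *
p,d=imaging.get_image("side");cv2.imwrite("pics/s12.png",cv2.resize(p[150:330,180:380],None,fx=3,fy=3,interpolation=cv2.INTER_CUBIC))
q=cv2.imread("pics/s11.png");print("diff",cv2.absdiff(q,cv2.imread("pics/s12.png")).max())
E
```

```text
clock: 19.1
position: [546.6, 235.0, 225.9]
ee_rot: [0.502, 0.865, 0.0, 0.0]
contact_force: [0.2, 1.0, -3.3]
gripper_width: 9.0
clock: 19.77
position: [546.6, 235.0, 225.9]
ee_rot: [0.502, 0.865, -0.0, 0.0]
contact_force: [-0.1, -0.6, -2.0]
gripper_width: 8.9
clock: 20.43
position: [546.6, 235.0, 225.9]
ee_rot: [0.502, 0.865, 0.0, 0.0]
contact_force: [-1.0, 0.2, -2.3]
gripper_width: 8.7
clock: 21.1
position: [546.6, 235.0, 225.9]
ee_rot: [0.502, 0.865, -0.0, -0.0]
contact_force: [-0.5, -0.2, -2.4]
gripper_width: 9.1
clock: 21.77
position: [546.5, 235.0, 225.9]
ee_rot: [0.502, 0.865, -0.0, -0.0]
contact_force: [-0.5, 0.2, -2.3]
gripper_width: 9.1
clock: 22.43
position: [546.6, 235.1, 225.9]
ee_rot: [0.502, 0.865, -0.0, 0.0]
contact_force: [-0.6, -0.3, -2.9]
gripper_width: 8.9
diff 35
```

View pics/s12.png

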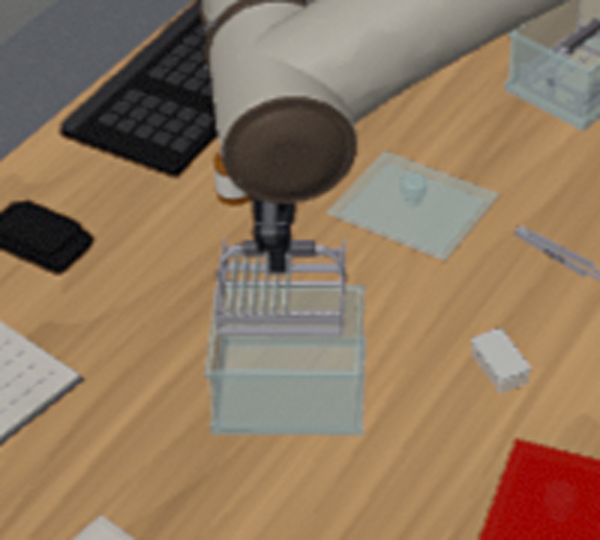

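The rack is unchanged after the 4 s hold: still level over the dish at about (280,290). Handing in.

```bash
python3 -c "
from bench import job_done
print(job_done())"
```

```text
the job is handed in; nothing more can be done
None
```

The job is done and handed in at about 22.5 s. The lid is off, and the arm is still holding the rack above the dish.

- **Lid:** I lifted it by the knob and set it down flat, right way up, on clear desk at about (570, -33) mm. The force reading peaked at about 5 N at touchdown.
- **Rack:** I gripped it by the sleeve and lifted it straight up 109 mm, so its underside is about 3.5 cm above the rim. It stayed level over the dish for 4 s, with the measured position changing by no more than 0.1 mm.
- **Last checks:** The final side view matched the one taken before the hold. The dish had not moved visibly, and the bystanders in the top and side views looked undisturbed.
- **Small disagreements:** The gripper width read about 1–2 mm less than the real size of the knob and the sleeve. My estimates of the dish centre differed by about 2 mm, so I did not re-centre the rack.

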